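# Put the microphone away with its shock mount

## Task

Both desk drawers stand open: one holds the black shock mount, the other a stapler. Lay the microphone gently, foot down, on the floor of the drawer that holds the shock mount, beside it, then push that drawer fully home and only then turn the red catch all the way down across its front to lock it. Leave the other drawer open as it is, with the stapler in it, and do not disturb the pencil holder, the dragon or the headphone hook.

Things in the scene. Friction and masses are not known exactly. Their poses are not given: they have to be found in the camera images.
- unit: white metal drawer unit fixed on the desk, 230 deep (x) x 450 wide (y) x 110 high. Origin: centre of its underside; its -x side is the front, its +y side is the left. Two handleless drawers side by side slide out of the front (to the unit's -x). It is turned by a few degrees from start to start
- drawer_left (a joint): opening of the left (+y) drawer in m: 0 = fully home, grows as it comes out towards -x, up to 0.19. Light friction of about 2 N; it stays where it is left
- drawer_right (a joint): opening of the right (-y) drawer in m, same as the left one
- left_floor (a point): centre of the left drawer's inner floor, on its surface (18 mm above the desk); axes as the unit's; moves with the drawer. Inside 200 long (x), 190 wide (y); side and rear walls 41 high above the floor, 3 thick; front panel taller, to 92 above the desk. The thing in it lies along the side wall farther from the unit's middle; the half towards the middle is free
- right_floor (a point): the same for the right drawer
- left_front (a point): centre of the outer face of the left drawer's aluminium front panel (200 wide, 80 high, 10 thick), 52 above the desk; moves with the drawer. The face looks to the unit's -x
- right_front (a point): the same for the right drawer
- catch (a joint): angle in rad of the red turn catch in front of the post between the drawers: 0 = upright, +1.571 = turned down level across the front of the left (+y) drawer, -1.571 = level across the right (-y) one. It needs about 0.07 N m (2 N at its tip) and stays where it is left
- catch_pivot (a point): the catch's pivot, 70 above the desk, at the middle of the catch's thickness; the hinge runs along the unit's x. The catch is a flat red bar, 65 long from the pivot to its tip, 18 wide, 16 thick (along x); its back stands 6 in front of the shut drawers' faces
- catch_tip (a point): middle of the end of the red bar, 65 from the pivot
- microphone: black microphone with a steel grille, loose on the desk, 124 long along its x (grille at +x), round, 40 thick, about 0.3 kg. It lies on a flat clip foot (28 wide), which keeps it from rolling. Origin: underside of the foot, midway along the length; its round axis is 22 above that; overall height 42
- shock_mount: black acrylic microphone shock mount with red bands, lying flat in one of the drawers: ring 70 across, 40 high, with a stub, 112 long in all. Origin: on its underside, 14 from the ring's centre towards the stub
- stapler: blue desk stapler, 112 long, 34 wide, 44 high, lying in the other drawer. Origin: centre of its underside
- pencil_holder: pink ceramic pencil holder, 76 across, 100 high (pencils in it stand to 150), loose. Origin: centre of its underside
- dragon: green plastic dragon figurine, about 100 wide over its wings and tail and 108 high, loose. Origin: centre of its base's underside
- headphone_hook: aluminium headphone hook stand, 240 high, fixed. Origin: centre of its underside

How it is judged (in metres and radians):
On the way, in this order (a step that is already met when the one before it is completed fails the run):
1. the microphone lies let go on the floor of the drawer that holds the shock mount, which is still open (((x of microphone in the frame of left_floor between -0.1 and 0.1 m and y of microphone in the frame of left_floor between -0.095 and 0.095 m and z of microphone in the frame of left_floor between -0.006 and 0.01 m and x of shock_mount in the frame of left_floor between -0.1 and 0.1 m and y of shock_mount in the frame of left_floor between -0.095 and 0.095 m and z of shock_mount in the frame of left_floor between -0.006 and 0.01 m and value of joint drawer_left above 0.1 m and contact force between the fingers and microphone below 0.2 N) or (x of microphone in the frame of right_floor between -0.1 and 0.1 m and y of microphone in the frame of right_floor between -0.095 and 0.095 m and z of microphone in the frame of right_floor between -0.006 and 0.01 m and x of shock_mount in the frame of right_floor between -0.1 and 0.1 m and y of shock_mount in the frame of right_floor between -0.095 and 0.095 m and z of shock_mount in the frame of right_floor between -0.006 and 0.01 m and value of joint drawer_right above 0.1 m and contact force between the fingers and microphone below 0.2 N))), for 0.2 s.
2. that drawer is pushed home (within 6 mm), with both in it (((x of microphone in the frame of left_floor between -0.1 and 0.1 m and y of microphone in the frame of left_floor between -0.095 and 0.095 m and z of microphone in the frame of left_floor between -0.006 and 0.01 m and x of shock_mount in the frame of left_floor between -0.1 and 0.1 m and y of shock_mount in the frame of left_floor between -0.095 and 0.095 m and z of shock_mount in the frame of left_floor between -0.006 and 0.01 m and value of joint drawer_left below 0.006 m) or (x of microphone in the frame of right_floor between -0.1 and 0.1 m and y of microphone in the frame of right_floor between -0.095 and 0.095 m and z of microphone in the frame of right_floor between -0.006 and 0.01 m and x of shock_mount in the frame of right_floor between -0.1 and 0.1 m and y of shock_mount in the frame of right_floor between -0.095 and 0.095 m and z of shock_mount in the frame of right_floor between -0.006 and 0.01 m and value of joint drawer_right below 0.006 m))), for 0.2 s.
3. the catch is turned down across that drawer (at least 1.35 rad) (((x of microphone in the frame of left_floor between -0.1 and 0.1 m and y of microphone in the frame of left_floor between -0.095 and 0.095 m and z of microphone in the frame of left_floor between -0.006 and 0.01 m and x of shock_mount in the frame of left_floor between -0.1 and 0.1 m and y of shock_mount in the frame of left_floor between -0.095 and 0.095 m and z of shock_mount in the frame of left_floor between -0.006 and 0.01 m and value of joint drawer_left below 0.006 m and value of joint catch above 1.35 rad) or (x of microphone in the frame of right_floor between -0.1 and 0.1 m and y of microphone in the frame of right_floor between -0.095 and 0.095 m and z of microphone in the frame of right_floor between -0.006 and 0.01 m and x of shock_mount in the frame of right_floor between -0.1 and 0.1 m and y of shock_mount in the frame of right_floor between -0.095 and 0.095 m and z of shock_mount in the frame of right_floor between -0.006 and 0.01 m and value of joint drawer_right below 0.006 m and value of joint catch below -1.35 rad))), for 0.2 s.
At the end, for the whole second after the job is handed in: Microphone (at rest, foot down) and shock mount lie on the floor (within 10 mm) of one drawer, which is within 6 mm of home, with the catch at least 1.35 rad over across it; the other drawer holds the stapler, its front within 25 mm of its start (((x of microphone in the frame of left_floor between -0.1 and 0.1 m and y of microphone in the frame of left_floor between -0.095 and 0.095 m and z of microphone in the frame of left_floor between -0.006 and 0.01 m and x of shock_mount in the frame of left_floor between -0.1 and 0.1 m and y of shock_mount in the frame of left_floor between -0.095 and 0.095 m and z of shock_mount in the frame of left_floor between -0.006 and 0.01 m and value of joint drawer_left below 0.006 m and value of joint catch above 1.35 rad and x of stapler in the frame of right_floor between -0.1 and 0.1 m and y of stapler in the frame of right_floor between -0.095 and 0.095 m and z of stapler in the frame of right_floor between -0.006 and 0.01 m and distance of right_front from where it was at the start of the episode below 0.025 m and linear speed of microphone below 0.02 m/s and angle between microphone's own z axis and vertical below 0.25 rad) or (x of microphone in the frame of right_floor between -0.1 and 0.1 m and y of microphone in the frame of right_floor between -0.095 and 0.095 m and z of microphone in the frame of right_floor between -0.006 and 0.01 m and x of shock_mount in the frame of right_floor between -0.1 and 0.1 m and y of shock_mount in the frame of right_floor between -0.095 and 0.095 m and z of shock_mount in the frame of right_floor between -0.006 and 0.01 m and value of joint drawer_right below 0.006 m and value of joint catch below -1.35 rad and x of stapler in the frame of left_floor between -0.1 and 0.1 m and y of stapler in the frame of left_floor between -0.095 and 0.095 m and z of stapler in the frame of left_floor between -0.006 and 0.01 m and distance of left_front from where it was at the start of the episode below 0.025 m and linear speed of microphone below 0.02 m/s and angle between microphone's own z axis and vertical below 0.25 rad))); the robot touches nothing.
It fails at once if the pencil holder or the dragon is shifted by over 30 mm or tipped by over 0.4 rad (distance of any of pencil_holder, dragon from where it was at the start of the episode above 0.03 m or angle between any of pencil_holder, dragon's own z axis and vertical above 0.4 rad).
It fails at once if the headphone hook is pushed with over 15 N (contact force between headphone_hook and anything else above 15 N).
It fails at once if the catch is turned over (beyond 0.8 rad) on the side of a drawer that is not home (over 20 mm open) ((value of joint catch above 0.8 rad and value of joint drawer_left above 0.02 m) or (value of joint catch below -0.8 rad and value of joint drawer_right above 0.02 m)).
It fails at once if the microphone is dropped: it moves faster than 0.7 m/s while the fingers do not hold it (contact force between the fingers and microphone below 0.1 N and linear speed of microphone above 0.7 m/s).
It fails at once if the drawer with the stapler is pushed in: its front shifts over 40 mm ((x of stapler in the frame of left_floor between -0.1 and 0.1 m and y of stapler in the frame of left_floor between -0.095 and 0.095 m and z of stapler in the frame of left_floor between -0.006 and 0.01 m and distance of left_front from where it was at the start of the episode above 0.04 m) or (x of stapler in the frame of right_floor between -0.1 and 0.1 m and y of stapler in the frame of right_floor between -0.095 and 0.095 m and z of stapler in the frame of right_floor between -0.006 and 0.01 m and distance of right_front from where it was at the start of the episode above 0.04 m)).
It also fails if it takes over 72 s, if anything falls off the work surface, if the arm or the gripper's body presses on something with over 40 N, if the wrist force passes 120 N, or if a joint passes its speed limit or range.

## Robot

A 6-joint arm with a two-finger parallel gripper is mounted at the origin on the work surface. World frame = base frame: x ahead of the robot, y to its left, z up, the work surface at z = 0. Lengths are in mm, angles in rad, forces in N, time in s.
With the tool pointing down it reaches from about 275 to 750 mm from the base axis. Payload 10.2 kg.
Tool frame: the origin (TCP) lies between the finger pads; the fingertips stand 8 mm ahead of it and the grasp point (between the pads) lies 11 mm behind it; z points along the fingers, y is the line along which they close (so a half turn about z gives the same grasp; the last joint's range is limited). The gripper opens to 85 mm and grips with 20 to 120 N. Pads are 22 mm wide; open, the fingers measure 114 mm over their backs; the gripper's body (76 mm by 85 mm) begins 54 mm behind the grasp point. The pads swing forward as they close: fully open they stand 13 mm farther back than shut.
Start: joints at [-1.336, 0.313, 1.498, -0, 1.331, -0.223], TCP at [232.026, -470.951, 239.294] pointing down, gripper open.
Joint ranges: [-2.94, 2.94], [-0.97, 2.17], [0.19, 2.56], [-1.23, 4.37], [0.02, 3.11], [-2.88, 2.88]. Speed limits (rad/s): [2.39, 2.39, 3.01, 3.14, 3.14, 3.14].

## Interface

Orientations are given as a unit quaternion [w, x, y, z].
In Python, from rig import * gives the robot as it stands.
- The arm moves only by the shell command python3 -m handwheel 'ROWS' [FORCE]. ROWS is JSON, a list that holds one entry, the list of rows, each a list of 7 numbers: the shift along the world's x, y, z in mm, then the turn, a rotation vector about the world's x, y, z in degrees, then the opening, from -1 (shut) to 1 (fully open). A call has 1 to 8 rows; each row shifts and turns the commanded pose from where the row before left it; what a row does not reach is not made up. A row lasts 1/8 s, in which the tool goes at most 62.5 mm and 10.7 degrees, less where a joint would pass 70% of its speed; a pose out of reach is approached as far as the arm can. A call is refused whole if a number of a shift passes 62.5 or a number of a turn 10.7, either way. A call with a gripper value outside its range is refused whole. The fingers move at their own pace and stop on an object; FORCE is the grip in N (left out, the last holds). Time passes only in rows, so rows that do not move let the fingers close. It gives the time, the measured TCP pose, the force, the opening and the grip force at its end, in the units of the state.
- sense(): the state, without advancing time (a new reading comes with each control period).
- capture(name): name is "scene" or "top"; returns a dict with "image" (400x640x3 uint8, red, green, blue), "fx", "fy", "cx", "cy" (pixels), "rvec" (rotation vector, rad) and "tvec" (3), from world to camera coordinates, as OpenCV has them. Camera axes: x right, y down, z forward; pixel columns grow to the right and rows downward; lengths in mm; the calibration is good to about 2 mm. A picture is of the moment at which its call begins. There is no depth.
- finish_job(): hands the job in; it is judged then, once.
The state is a dict: "time_s": time; "joints": joint angles; "dq": joint speeds; "tau": joint torques, N m; "eef_pos": TCP position; "ee_rot": TCP orientation; "force": force on the tool from outside, world axes, zero at the start; "wrist_torque": the same for the moment, N m; "grip_width": opening from 0.0 (shut) to 1.0 (fully open); "grip_force": force on a finger pad.
Only numpy, scipy, OpenCV 4.12 (cv2) and the standard library are available. Lean on these libraries where they do the work, as an engineer would, in place of code of your own. Each camera call takes 0.05 s, during which the arm holds its last target. There are 200 camera calls.

## Working session

There is one attempt and no reset: what is moved stays moved. The work goes in short steps, Python scripts to look and compute and a shell command to move; the robot and the scene stay as the last step left them, time stands still between calls to the robot, and variables do not carry over. Pictures are saved under pics/ and viewed, at most 10 in all, crops included, and the job is handed in when it is done.

```bash
mkdir -p pics; cat > h.py <<'E'
from rig import *
import numpy as np, cv2
def ray(c,u,v):
    R=cv2.Rodrigues(np.array(c["rvec"],float))[0]; t=np.array(c["tvec"],float).ravel()
    o=-R.T@t; d=R.T@np.array([(u-c["cx"])/c["fx"],(v-c["cy"])/c["fy"],1.]); return o,d
def onz(c,u,v,z):
    o,d=ray(c,u,v); return (o+d*(z-o[2])/d[2]).round(1)
def proj(c,p):
    K=np.array([[c["fx"],0,c["cx"]],[0,c["fy"],c["cy"]],[0,0,1.]])
    return cv2.projectPoints(np.array(p,float).reshape(-1,3),np.array(c["rvec"],float),np.array(c["tvec"],float),K,None)[0].reshape(-1,2).round(1)
def save(n,c): cv2.imwrite("pics/"+n+".png",cv2.cvtColor(c["image"],cv2.COLOR_RGB2BGR))
E
python3 - <<'E'
from h import *
for n in("top","scene"):
    c=capture(n); save(n+"0",c); print(n,c["fx"],c["fy"],c["cx"],c["cy"],ray(c,320,200))
print(sense())
E
```

```text
top 456.8496006460312 456.8496006460312 315.7482043608312 199.6854112668653 (array([ 352.34266009,  -93.49496809, 1420.08864717]), array([ 0.17955976, -0.00953219, -0.98374515]))
scene 390.50666532792377 390.50666532792377 318.3392268008043 202.93766126824158 (array([1268.32705821, -475.08156971,  790.66893493]), array([-0.65677942,  0.39914598, -0.63984213]))
{'time_s': 0.1, 'joints': array([-1.33640434e+00,  3.13389355e-01,  1.49833806e+00,  7.37016618e-06,
        1.33101487e+00, -2.23401820e-01]), 'dq': array([-0.00231573, -0.00168518, -0.00012505,  0.0011849 ,  0.0003391 ,
        0.00020122]), 'tau': array([ 2.18088040e-03, -4.12904906e+01, -2.60138869e+01, -2.11128067e-04,
        3.07760871e-03, -1.04105132e-05]), 'eef_pos': array([ 231.97284948, -470.73057827,  238.80337849]), 'ee_rot': array([-5.74827050e-04,  9.73917321e-01,  2.26902447e-01,  4.20447107e-07]), 'force': array([ 0.08018063, -0.45536635,  0.09584149]), 'wrist_torque': array([ 0.02237618, -0.02022727,  0.00322202]), 'grip_force': 0.0, 'grip_width': 0.9998996475609517}
```

View pics/top0.png

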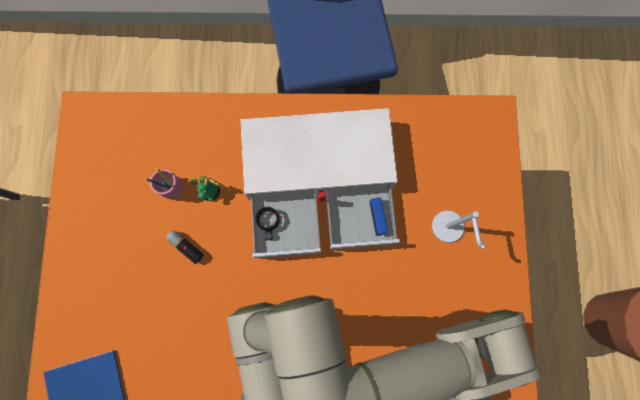

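View pics/scene0.png

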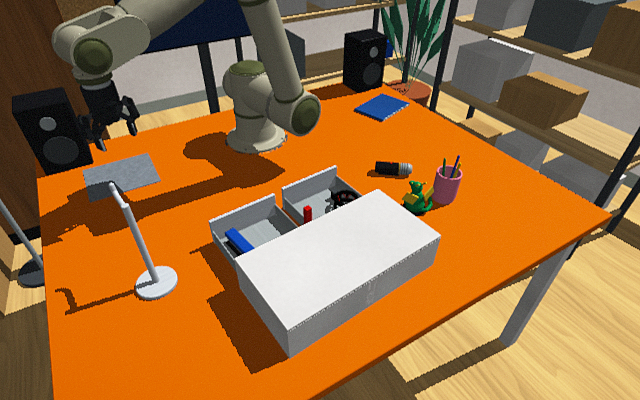

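The top view shows the shock mount (267,219) in the left drawer, the stapler (379,216) in the right, the catch upright at (321,196), and the mic at (185,247) with its grille toward the upper left. The dragon is at (208,188), the holder at (163,184) and the hook at (448,227). The scene view agrees with this.

```bash
python3 - <<'E'
from h import *
c=capture("top"); im=c["image"]; hsv=cv2.cvtColor(im,cv2.COLOR_RGB2HSV)
def big(m,x0,y0,x1,y1):
    w=np.zeros_like(m); w[y0:y1,x0:x1]=m[y0:y1,x0:x1]
    cs=cv2.findContours(w,cv2.RETR_EXTERNAL,cv2.CHAIN_APPROX_NONE)[0]
    return max(cs,key=cv2.contourArea)
# unit top
m=((hsv[...,1]<40)&(hsv[...,2]>185)).astype(np.uint8)
k=big(m,230,100,410,197); q=cv2.approxPolyDP(k,6,True).reshape(-1,2)
print("unit top",[(tuple(p),onz(c,*p,110)) for p in q])
r=cv2.minAreaRect(k); print("rect",r,[onz(c,*p,110) for p in cv2.boxPoints(r)])
# mic: not orange (low sat)
m=((hsv[...,1]<110)|((hsv[...,2]<45))).astype(np.uint8)
k=big(m,160,225,212,270); r=cv2.minAreaRect(k); print("mic",r,[onz(c,*p,22) for p in cv2.boxPoints(r)], onz(c,*r[0],22))
# catch
m=(((hsv[...,0]<6)|(hsv[...,0]>174))&(hsv[...,1]>150)&(hsv[...,2]>80)).astype(np.uint8)
k=big(m,310,180,332,210); r=cv2.minAreaRect(k); print("catch",r,onz(c,*r[0],120))
for n,(x0,y0,x1,y1) in dict(mic=(160,225,212,270),unit=(240,100,405,262)).items():
    s=4
    cv2.imwrite(f"pics/{n}.png",cv2.resize(im[y0:y1,x0:x1,::-1],None,fx=s,fy=s,interpolation=cv2.INTER_CUBIC)) if n=="unit" else 0
E
```

```text
unit top [((np.int32(388), np.int32(110)), array([ 870.3, -309.6,  110. ])), ((np.int32(242), np.int32(119)), array([837. , 130.8, 110. ])), ((np.int32(245), np.int32(192)), array([613. , 113.3, 110. ])), ((np.int32(395), np.int32(181)), array([ 650.5, -326.1,  110. ]))]
rect ((317.38739013671875, 150.2458953857422), (73.77725982666016, 152.39637756347656), 85.638427734375) [array([836.1, 141. , 110. ]), array([ 877.9, -317.5,  110. ]), array([ 649.8, -329.5,  110. ]), array([610.5, 115.5, 110. ])]
mic ((183.95123291015625, 245.5609893798828), (40.91752624511719, 13.118597030639648), 38.65980529785156) [array([484.6, 370. ,  22. ]), array([516.4, 347.1,  22. ]), array([439.2, 244.6,  22. ]), array([408. , 267.8,  22. ])] [461.8 307.1  22. ]
catch ((320.3800048828125, 195.3400115966797), (7.0, 9.800000190734863), 53.13010025024414) [ 603.4 -107.1  120. ]
```

View pics/unit.png

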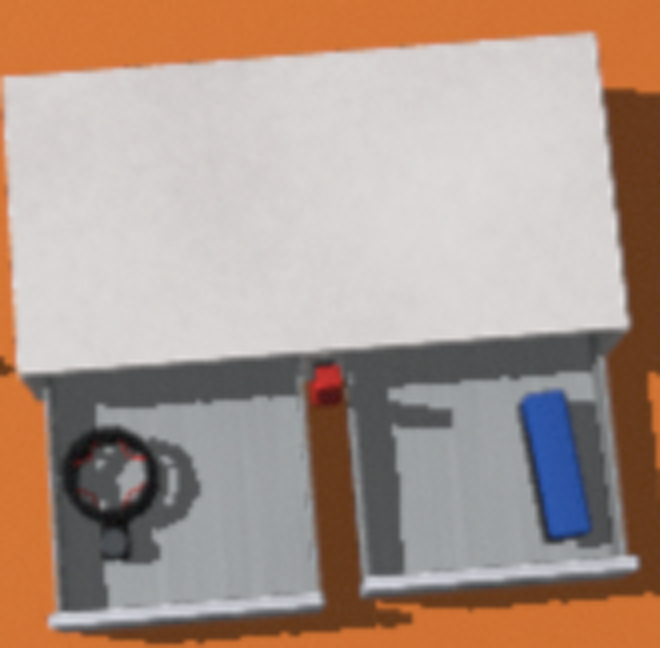

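The crop (4x, offset 240,100) shows the unit's top corners at crop pixels (18,375), (628,328), (3,76) and (596,34). The left front's outer top edge runs from (50,628) to (322,606), the shock mount ring is centred at (111,475), and the red catch is at (325,384).

```bash
python3 - <<'E'
from h import *
c=capture("top")
P=lambda X,Y,z:onz(c,240+(X-1.5)/4,100+(Y-1.5)/4,z)
cor=np.array([P(18,375,110),P(628,328,110),P(596,34,110),P(3,76,110)])[:,:2]
print(cor,[np.linalg.norm(cor[i]-cor[i-1]).round() for i in range(4)])
ctr=cor.mean(0); e=(cor[0]-cor[1])+(cor[3]-cor[2]); yaw=np.arctan2(-e[0],e[1]); f=(cor[3]-cor[0])+(cor[2]-cor[1]); print("ctr",ctr,"yaw",np.degrees(yaw),np.degrees(np.arctan2(f[1],f[0])))
ux=np.array([np.cos(yaw),np.sin(yaw)]); uy=np.array([-ux[1],ux[0]])
loc=lambda p:np.array([(p[:2]-ctr)@ux,(p[:2]-ctr)@uy]).round(1)
for n,X,Y,z in[("LF l",50,628,92),("LF r",322,606,92),("LF in l",50,614,92),("LF in r",322,594,92),("RF l",363,593,92),("RF r",637,570,92),("ring",111,475,58),("stub end",116,556,38),("catch front",325,400,135),("catchback",325,368,135)]:
    p=P(X,Y,z); print(n,p,loc(p))
E
```

```text
[[ 608.8  115.7]
 [ 648.7 -330.8]
 [ 876.4 -311.6]
 [ 838.1  135.7]] [np.float64(230.0), np.float64(448.0), np.float64(229.0), np.float64(449.0)]
ctr [743.   -97.75] yaw 5.000167473342848 4.90264841492622
LF l [426.5  88.3  92. ] [-299.1  212.9]
LF r [ 444.3 -108.    92. ] [-298.5   15.8]
LF in l [436.5  88.7  92. ] [-289.1  212.5]
LF in r [ 452.9 -107.9   92. ] [-289.9   15.2]
RF l [ 454.  -137.6   92. ] [-291.4  -14.5]
RF r [ 472.7 -336.7   92. ] [-290.1 -214.5]
ring [543.1  51.1  58. ] [-186.2  165.7]
stub end [484.1  47.7  38. ] [-245.2  167.5]
catch front [ 588.  -108.4  135. ] [-155.3    2.9]
catchback [ 611.4 -108.3  135. ] [-132.    1.]
```

```bash
A='[14,48,0,0,0,1.7,1]'; python3 -m handwheel '[[[14,48,0,0,0,1.7,1],[14,48,0,0,0,1.7,1],[14,48,0,0,0,1.7,1],[14,48,0,0,0,1.7,1],[14,48,0,0,0,1.7,1],[14,48,0,0,0,1.7,1],[14,48,0,0,0,1.7,1],[14,48,0,0,0,1.7,1]]]'
python3 -m handwheel '[[[15,49,0,0,0,1.7,1],[15,49,0,0,0,1.7,1],[15,49,0,0,0,1.7,1],[15,49,0,0,0,1.7,1],[15,49,0,0,0,1.7,1],[15,49,0,0,0,1.7,1],[14,49,0,0,0,1.7,1],[0,0,-30,0,0,0,1]]]'
```

```text
time_s: 1.2
eef_pos: [344.2, -85.4, 239.4]
ee_rot: [0.0, 0.94, 0.341, 0.0]
force: [0.1, -0.3, -0.3]
grip_width: 1.001
grip_force: 0.0
time_s: 2.2
eef_pos: [448.9, 258.9, 209.8]
ee_rot: [0.0, 0.899, 0.438, 0.002]
force: [0.4, -0.7, -0.3]
grip_width: 1.003
grip_force: 0.0
```

```bash
python3 -m handwheel '[[[13,48,0,0,0,1.2,1],[0,0,-40,0,0,0,1],[0,0,-40,0,0,0,1],[0,0,-30,0,0,0,1],[0,0,0,0,0,0,1]]]'
python3 - <<'E'
from h import *
c=capture("top");save("t1",c)
x=capture("scene");p=proj(x,[462,307,22])[0].astype(int);print(p)
im=x["image"][p[1]-60:p[1]+40,p[0]-70:p[0]+70,::-1];cv2.imwrite("pics/s1.png",cv2.resize(im,None,fx=5,fy=5,interpolation=2));print(sense()["eef_pos"])
E
```

```text
time_s: 2.82
eef_pos: [460.0, 303.6, 97.5]
ee_rot: [-0.0, 0.895, 0.446, -0.002]
force: [-0.1, 0.1, 0.5]
grip_width: 0.998
grip_force: 0.0
[393 168]
[461.50871945 304.25314068 100.31573149]
```

View pics/s1.png

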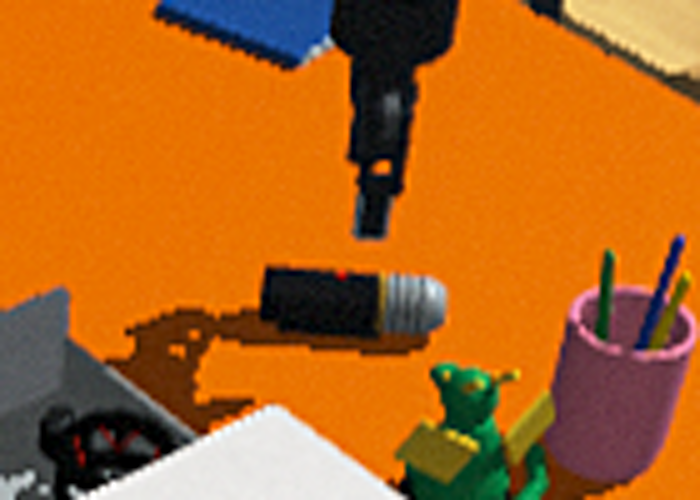

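The crop shows the fingers above the mic's middle (gripper at column 370, mic columns 262–445), straddling it along the line of sight. Next I descend and grip.

```bash
python3 -m handwheel '[[[1,3,-30,0,0,0,1],[0,0,-30,0,0,0,1],[0,0,-15,0,0,0,1],[0,0,-10,0,0,0,1],[0,0,0,0,0,0,1]]]' 30
python3 -m handwheel '[[[0,0,0,0,0,0,-1],[0,0,0,0,0,0,-1],[0,0,0,0,0,0,-1],[0,0,0,0,0,0,-1],[0,0,0,0,0,0,-1],[0,0,0,0,0,0,-1]]]' 30
```

```text
time_s: 3.55
eef_pos: [462.3, 307.1, 14.6]
ee_rot: [0.0, 0.895, 0.446, 0.0]
force: [-0.4, 0.2, 0.0]
grip_width: 1.003
grip_force: 0.0
time_s: 4.3
eef_pos: [462.2, 307.2, 15.0]
ee_rot: [-0.0, 0.895, 0.446, 0.0]
force: [-2.3, 0.5, 6.2]
grip_width: 0.459
grip_force: 29.8
```

```bash
python3 -m handwheel '[[[0,0,15,0,0,0,-1],[0,0,35,0,0,0,-1],[0,0,40,0,0,0,-1],[0,0,40,0,0,0,-1],[0,0,20,0,0,0,-1]]]'
python3 -m handwheel '[[[7,-30,0,0,0,-5,-1],[7,-40,0,0,0,-5,-1],[7,-40,0,0,0,-5,-1],[7,-40,0,0,0,-5,-1],[7,-40,0,0,0,-5,-1],[7,-40,0,0,0,-5,-1],[7,-40,0,0,0,-5,-1],[7,-35,0,0,0,-5,-1]]]'
python3 -m handwheel '[[[7,-26,0,0,0,-4,-1],[7,-20,0,0,0,-4,-1],[0,0,-20,0,0,0,-1],[0,0,-20,0,0,0,-1],[0,0,0,0,0,0,-1]]]'
python3 - <<'E'
from h import *
c=capture("top");save("t2",c);cv2.imwrite("pics/t2c.png",cv2.resize(c["image"][100:262,230:405,::-1],None,fx=4,fy=4,interpolation=2))
s=sense();print(s["eef_pos"],s["ee_rot"],2*np.degrees(np.arctan2(s["ee_rot"][2],s["ee_rot"][1])))
E
```

```text
time_s: 4.92
eef_pos: [462.4, 307.2, 167.2]
ee_rot: [0.0, 0.895, 0.446, 0.002]
force: [-0.6, 0.7, -3.0]
grip_width: 0.456
grip_force: 31.1
time_s: 5.92
eef_pos: [518.0, 0.6, 165.0]
ee_rot: [0.0, 0.994, 0.111, 0.0]
force: [0.2, -0.2, -2.7]
grip_width: 0.462
grip_force: 30.9
time_s: 6.55
eef_pos: [531.4, -43.6, 123.5]
ee_rot: [-0.0, 0.999, 0.043, -0.001]
force: [-0.8, 0.8, -2.1]
grip_width: 0.452
grip_force: 30.9
[532.02348165 -43.80445148 124.52679984] [-1.12902461e-04  9.99079963e-01  4.28851427e-02 -2.83254747e-04] 4.915783177065352
```

View pics/t2c.png

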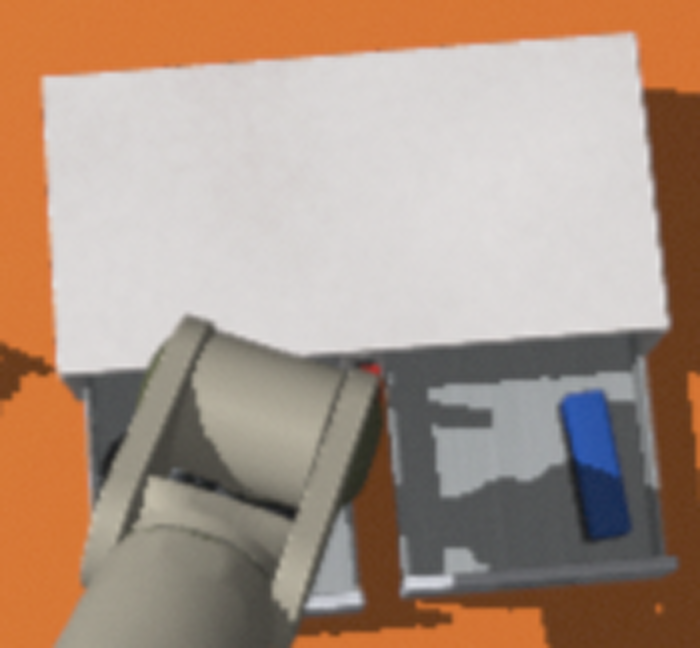

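The drawers are unmoved and the gripper is over the left drawer's free half. I'll lower in small steps.

```bash
python3 -m handwheel '[[[0,0,-30,0,0,0,-1],[0,0,-30,0,0,0,-1],[0,0,-20,0,0,0,-1],[0,0,-7,0,0,0,-1],[0,0,0,0,0,0,-1]]]'
python3 -m handwheel '[[[0,0,-1.5,0,0,0,-1],[0,0,0,0,0,0,-1]]]'
python3 -m handwheel '[[[0,0,-1.5,0,0,0,-1],[0,0,0,0,0,0,-1]]]'
```

```text
time_s: 7.22
eef_pos: [532.5, -44.0, 38.0]
ee_rot: [0.0, 0.999, 0.043, 0.0]
force: [0.1, 0.1, -1.8]
grip_width: 0.454
grip_force: 31.0
time_s: 7.48
eef_pos: [532.3, -44.0, 36.4]
ee_rot: [0.0, 0.999, 0.043, 0.001]
force: [0.4, 0.2, -3.3]
grip_width: 0.458
grip_force: 31.0
time_s: 7.72
eef_pos: [532.0, -44.0, 34.3]
ee_rot: [-0.0, 0.999, 0.043, -0.0]
force: [-0.2, 0.1, -2.8]
grip_width: 0.456
grip_force: 31.0
```

```bash
python3 -m handwheel '[[[0,0,-1,0,0,0,-1],[0,0,0,0,0,0,-1]]]'
python3 -m handwheel '[[[0,0,-1,0,0,0,-1],[0,0,0,0,0,0,-1]]]'
```

```text
time_s: 7.98
eef_pos: [532.0, -43.9, 33.2]
ee_rot: [-0.0, 0.999, 0.043, -0.0]
force: [-1.0, 0.8, -4.1]
grip_width: 0.462
grip_force: 31.0
time_s: 8.22
eef_pos: [532.4, -43.9, 33.0]
ee_rot: [0.0, 0.999, 0.043, 0.001]
force: [-1.1, 1.3, 4.5]
grip_width: 0.457
grip_force: 31.7
```

Contact: Fz rose from about -3 to +4.5 N. I'll open part way, then lift.

```bash
python3 -m handwheel '[[[0,0,0,0,0,0,0.1],[0,0,0,0,0,0,0.35],[0,0,0,0,0,0,0.35],[0,0,0,0,0,0,0.35],[0,0,0,0,0,0,0.35]]]'
python3 -m handwheel '[[[0,0,15,0,0,0,0.35],[0,0,25,0,0,0,0.35],[0,0,40,0,0,0,0.35],[0,0,50,0,0,0,0.35],[0,0,50,0,0,0,0.35],[-60,0,0,0,0,0,0.35],[-60,0,0,0,0,0,0.35],[0,0,0,0,0,0,0.35]]]'
python3 - <<'E'
from h import *
c=capture("top");cv2.imwrite("pics/t3c.png",cv2.resize(c["image"][100:262,230:405,::-1],None,fx=4,fy=4,interpolation=2))
print(proj(c,[532,-44,40]))
x=capture("scene");cv2.imwrite("pics/s3c.png",cv2.resize(x["image"][130:300,180:400,::-1],None,fx=3.5,fy=3.5,interpolation=2))
E
```

```text
time_s: 8.85
eef_pos: [532.0, -44.0, 32.3]
ee_rot: [-0.0, 0.999, 0.043, -0.0]
force: [-0.5, -0.3, -0.8]
grip_width: 0.671
grip_force: 0.0
time_s: 9.85
eef_pos: [408.9, -43.3, 213.0]
ee_rot: [-0.0, 0.999, 0.043, -0.0]
force: [1.7, -0.2, 1.2]
grip_width: 0.671
grip_force: 0.0
[[299.1 223.1]]
```

View pics/s3c.png

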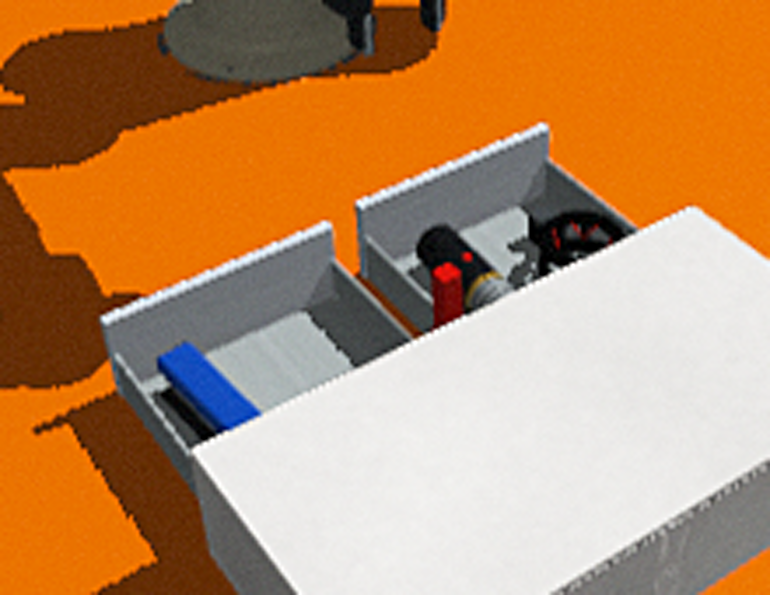

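View pics/t3c.png

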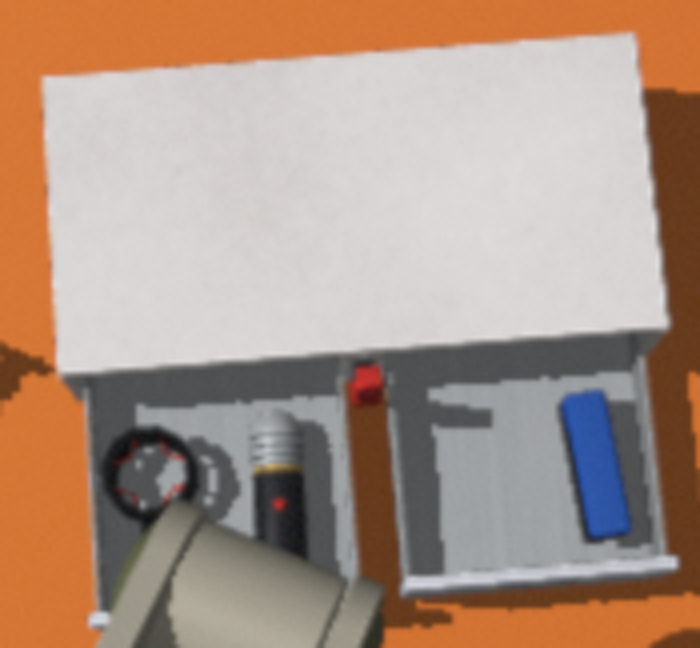

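The mic lies flat in the left drawer between the wall and the shock mount (body at crop pixel (280,510)), logo up, and the drawer is still open. Next I shut the fingers and go down in front of the left panel's middle.

```bash
python3 -m handwheel '[[[-20,29,0,0,0,0,-1],[0,0,-30,0,0,0,-1],[0,0,-30,0,0,0,-1],[0,0,-30,0,0,0,-1],[0,0,-30,0,0,0,-1],[0,0,-28,0,0,0,-1],[0,0,0,0,0,0,-1],[0,0,0,0,0,0,-1]]]'
python3 -m handwheel '[[[10,0.9,0,0,0,0,-1],[10,0.9,0,0,0,0,-1],[5,0.4,0,0,0,0,-1],[5,0.4,0,0,0,0,-1],[5,0.4,0,0,0,0,-1],[5,0.4,0,0,0,0,-1],[10,0.9,0,0,0,0,-1]]]'
```

```text
time_s: 10.95
eef_pos: [393.2, -15.2, 65.2]
ee_rot: [0.0, 0.999, 0.043, 0.001]
force: [0.2, 0.2, -1.0]
grip_width: 0.001
grip_force: 0.0
time_s: 11.82
eef_pos: [442.1, -10.5, 64.2]
ee_rot: [-0.0, 0.999, 0.043, -0.0]
force: [-2.5, 0.6, 0.0]
grip_width: 0.001
grip_force: 1.2
```

```bash
python3 -m handwheel '[[[12,1,0,0,0,0,-1],[12,1,0,0,0,0,-1],[12,1,0,0,0,0,-1],[12,1.1,0,0,0,0,-1],[12,1.1,0,0,0,0,-1],[12,1.1,0,0,0,0,-1],[12,1.1,0,0,0,0,-1],[12,1.1,0,0,0,0,-1]]]'
python3 -m handwheel '[[[10,0.9,0,0,0,0,-1],[10,0.9,0,0,0,0,-1],[8,0.7,0,0,0,0,-1],[6,0.5,0,0,0,0,-1],[5,0.4,0,0,0,0,-1],[5,0.4,0,0,0,0,-1],[0,0,0,0,0,0,-1]]]'
```

```text
time_s: 12.82
eef_pos: [538.8, -2.1, 64.2]
ee_rot: [0.0, 0.999, 0.043, -0.0]
force: [-2.8, 0.0, -0.9]
grip_width: -0.003
grip_force: 1.3
time_s: 13.7
eef_pos: [582.7, 1.6, 64.5]
ee_rot: [0.0, 0.999, 0.043, 0.001]
force: [0.5, 0.7, 0.8]
grip_width: 0.001
grip_force: 0.0
```

```bash
python3 -m handwheel '[[[4,0.3,0,0,0,0,-1],[4,0.3,0,0,0,0,-1]]]'
python3 -m handwheel '[[[3,0.3,0,0,0,0,-1],[0,0,0,0,0,0,-1]]]'
python3 -m handwheel '[[[2,0.2,0,0,0,0,-1],[0,0,0,0,0,0,-1]]]'
```

```text
time_s: 13.95
eef_pos: [590.2, 2.3, 64.5]
ee_rot: [-0.0, 0.999, 0.043, 0.0]
force: [-2.3, -0.0, 1.0]
grip_width: -0.002
grip_force: 1.1
time_s: 14.2
eef_pos: [593.5, 2.5, 64.3]
ee_rot: [0.0, 0.999, 0.043, 0.0]
force: [-0.8, 0.4, 1.3]
grip_width: -0.006
grip_force: 0.0
time_s: 14.45
eef_pos: [595.2, 2.7, 64.3]
ee_rot: [0.0, 0.999, 0.043, 0.0]
force: [-0.2, -0.6, 0.5]
grip_width: -0.002
grip_force: 0.1
```

```bash
python3 -m handwheel '[[[2,0.2,0,0,0,0,-1],[2,0.2,0,0,0,0,-1]]]'
python3 -m handwheel '[[[2,0.2,0,0,0,0,-1],[0,0,0,0,0,0,-1]]]'
```

```text
time_s: 14.7
eef_pos: [597.4, 3.0, 64.2]
ee_rot: [0.0, 0.999, 0.043, -0.003]
force: [-19.9, -4.3, 11.4]
grip_width: 0.003
grip_force: 9.9
time_s: 14.95
eef_pos: [597.4, 3.0, 64.2]
ee_rot: [-0.0, 0.999, 0.043, -0.005]
force: [-25.9, -5.0, 15.6]
grip_width: 0.002
grip_force: 13.3
```

Home stop reached (Fx about -20 N, TCP local x -136, as predicted). Next I back off, lift and go to the catch's right side.

```bash
python3 -m handwheel '[[[-5,-0.4,0,0,0,0,-1],[-15,-1.3,0,0,0,0,-1],[0,0,30,0,0,0,-1],[0,0,40,0,0,0,-1],[0,0,40,0,0,0,-1],[0,0,25,0,0,0,-1],[0,0,0,0,0,0,-1]]]'
python3 -m handwheel '[[[3,-30,0,0,0,0,-1],[3,-30,0,0,0,0,-1],[3,-30,0,0,0,0,-1],[3,-30,0,0,0,0,-1],[3,-29,0,0,0,0,-1],[0,0,0,0,0,0,-1],[0,0,0,0,0,0,-1]]]'
python3 - <<'E'
from h import *
c=capture("top");x=capture("scene")
cv2.imwrite("pics/s4.png",cv2.resize(x["image"][100:300,180:420,::-1],None,fx=3,fy=3,interpolation=2))
e=sense()["eef_pos"];d=e[:2]-[743,-97.75];print(e,d@[.9962,.0872],d@[-.0872,.9962])
E
```

```text
time_s: 15.82
eef_pos: [582.0, 1.6, 201.0]
ee_rot: [0.0, 0.999, 0.043, 0.002]
force: [-0.1, -0.2, 0.3]
grip_width: -0.004
grip_force: 0.0
time_s: 16.7
eef_pos: [595.8, -146.6, 198.3]
ee_rot: [-0.0, 0.999, 0.043, -0.001]
force: [0.2, 0.1, 0.7]
grip_width: -0.001
grip_force: 0.0
[ 595.96294325 -146.33967544  198.87610765] -150.71533562923642 -35.58340332388206
```

View pics/s4.png

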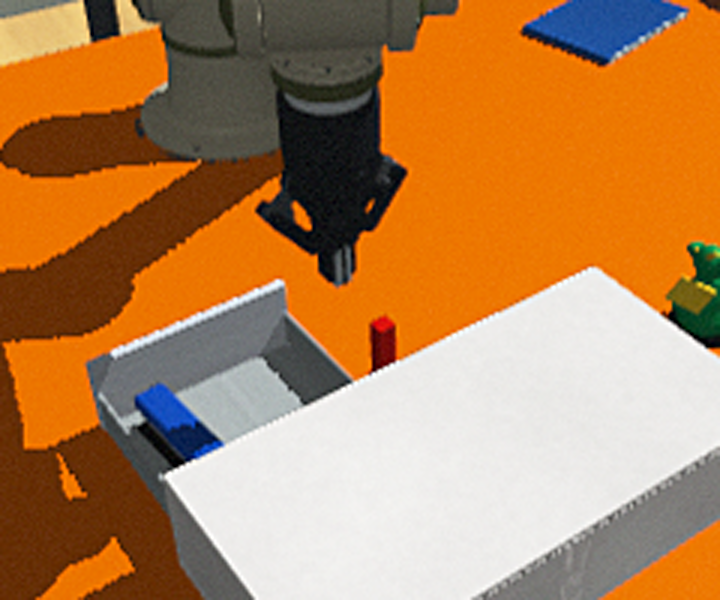

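The left drawer is home, the right one is still open with the stapler, and the catch is upright at crop pixel (383,343) with the fingers up and to its right side. Next I lower and sweep it.

```bash
python3 -m handwheel '[[[7.5,0.7,0,0,0,0,-1],[0,0,-25,0,0,0,-1],[0,0,-25,0,0,0,-1],[0,0,-21,0,0,0,-1],[0,0,0,0,0,0,-1]]]'
python3 -m handwheel '[[[-0.8,9.5,0,0,0,0,-1],[-0.8,9.5,0,0,0,0,-1],[-0.8,9.5,-1,0,0,0,-1],[-0.8,9.5,-1,0,0,0,-1],[0,0,0,0,0,0,-1]]]'
python3 -m handwheel '[[[-0.6,7.2,-4,0,0,0,-1],[-0.6,7.2,-5,0,0,0,-1],[-0.6,7.2,-6,0,0,0,-1],[-0.3,3.6,-6,0,0,0,-1],[-0.3,3.6,-6,0,0,0,-1],[0,0,0,0,0,0,-1]]]'
```

```text
time_s: 17.42
eef_pos: [603.2, -146.0, 127.0]
ee_rot: [-0.001, 0.999, 0.043, -0.001]
force: [0.1, -0.3, -0.1]
grip_width: 0.002
grip_force: 0.0
time_s: 18.05
eef_pos: [600.2, -107.7, 126.2]
ee_rot: [-0.0, 0.999, 0.043, -0.0]
force: [-0.6, 0.2, -0.1]
grip_width: 0.0
grip_force: 0.0
time_s: 18.8
eef_pos: [597.5, -79.5, 98.5]
ee_rot: [-0.0, 0.999, 0.043, -0.001]
force: [0.2, -0.2, -0.4]
grip_width: 0.001
grip_force: 0.0
```

```bash
python3 -m handwheel '[[[-0.1,1.3,-4,0,0,0,-1],[-0.1,1.3,-4,0,0,0,-1],[-0.1,1.3,-3,0,0,0,-1],[0,0,0,0,0,0,-1]]]'
python3 -m handwheel '[[[0,0,-1.5,0,0,0,-1],[0,0,0,0,0,0,-1]]]'
python3 - <<'E'
from h import *
x=capture("scene"); t=capture("top");e=sense();d=e["eef_pos"][:2]-[743,-97.75];print(e["eef_pos"],d@[.9962,.0872],d@[-.0872,.9962],e["force"])
cv2.imwrite("pics/t5.png",cv2.resize(t["image"][100:262,230:405,::-1],None,fx=4,fy=4,interpolation=2))
E
```

```text
time_s: 19.3
eef_pos: [597.5, -76.0, 87.9]
ee_rot: [-0.0, 0.999, 0.043, -0.0]
force: [-0.3, 0.5, -0.2]
grip_width: -0.001
grip_force: 0.0
time_s: 19.55
eef_pos: [597.6, -75.9, 87.0]
ee_rot: [-0.0, 0.999, 0.043, -0.0]
force: [-0.7, 1.2, 2.6]
grip_width: -0.003
grip_force: 1.7
[597.59624456 -75.89343955  86.99305459] -142.94532909779466 34.45271299659923 [-1.33918714  1.12265304  3.21818268]
```

Contact is beginning; press until the stop is felt.

```bash
python3 -m handwheel '[[[0,0,-1.5,0,0,0,-1],[0,0,0,0,0,0,-1]]]'
python3 -m handwheel '[[[0,0,-1,0,0,0,-1],[0,0,0,0,0,0,-1]]]'
```

```text
time_s: 19.9
eef_pos: [597.7, -75.9, 86.7]
ee_rot: [0.0, 0.999, 0.043, 0.0]
force: [-6.9, 1.7, 13.4]
grip_width: -0.0
grip_force: 6.9
time_s: 20.15
eef_pos: [597.8, -75.9, 86.5]
ee_rot: [0.0, 0.999, 0.043, 0.0]
force: [-8.1, 2.8, 20.0]
grip_width: -0.001
grip_force: 10.1
```

Hard stop at TCP z 86.5, so the fingertip is at 78.5, matching the level bar's top at 79. I'll lift off, clear away and check.

```bash
python3 -m handwheel '[[[0,0,5,0,0,0,-1],[0,0,25,0,0,0,-1],[0,0,40,0,0,0,-1],[0,0,50,0,0,0,-1],[-50,0,30,0,0,0,-1],[-60,0,0,0,0,0,-1],[-60,0,0,0,0,0,-1],[-50,0,0,0,0,0,-1]]]'
python3 -m handwheel '[[[-20,30,0,0,0,0,-1],[0,50,0,0,0,0,-1],[0,50,0,0,0,0,-1],[0,50,0,0,0,0,-1],[0,50,0,0,0,0,-1],[0,0,0,0,0,0,-1],[0,0,0,0,0,0,-1]]]'
python3 - <<'E'
from h import *
t=capture("top");cv2.imwrite("pics/t6.png",cv2.resize(t["image"][90:290,140:490,::-1],None,fx=2.28,fy=2.28,interpolation=2))
hsv=cv2.cvtColor(t["image"],cv2.COLOR_RGB2HSV)
m=(((hsv[...,0]<6)|(hsv[...,0]>174))&(hsv[...,1]>150)&(hsv[...,2]>80)).astype(np.uint8);m[:180]=0;m[215:]=0;m[:,:280]=0;m[:,335:]=0
r=np.argwhere(m);print("red px rows/cols",r.min(0),r.max(0))
def w(x,y,z): return [743+.9962*x-.0872*y,-97.75+.0872*x+.9962*y,z]
print("expect bar",proj(t,[w(-147,-9,79),w(-147,65,79),w(-131,65,79)]))
E
```

```text
time_s: 21.15
eef_pos: [375.6, -75.7, 234.0]
ee_rot: [0.0, 0.999, 0.043, -0.0]
force: [0.1, -0.7, -0.1]
grip_width: 0.002
grip_force: 0.0
time_s: 22.02
eef_pos: [357.6, 153.6, 234.1]
ee_rot: [0.0, 0.999, 0.043, -0.0]
force: [0.0, 0.4, 0.6]
grip_width: 0.002
grip_force: 0.0
red px rows/cols [195 300] [202 324]
expect bar [[324.4 200. ]
 [299.6 201.8]
 [299.3 196.6]]
```

View pics/t6.png

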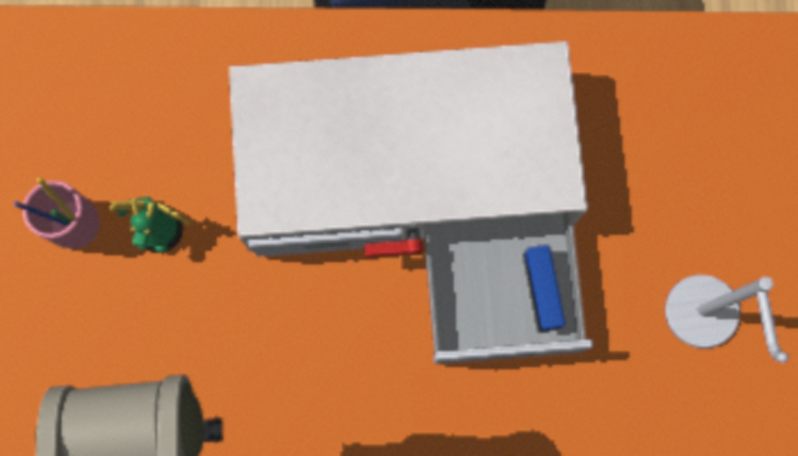

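The left drawer is shut and the catch lies level across it (red from column 300 to 324, as predicted). The right drawer is open with the stapler in it, and the other objects are where they were.

```bash
python3 -c "
from rig import *
print(finish_job())"
```

```text
the job is handed in; nothing more can be done
None
```

The job is handed in, but no verdict came back: the last picture shows the shock-mount (left) drawer shut with the red catch level across it, the stapler drawer still open, and the pencil holder, dragon and hook apparently undisturbed; the microphone lay foot down beside the shock mount when last seen, before closing.

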